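# Load and set the vegetable slicer

### The job

The vegetable slicer was left switched on: first pull its speed lever fully back to off. With it off, turn the thickness wheel until its pointer is on the long middle mark at the far rim, lay every squat pattypan squash in the feed tray, and drop the long-necked ornamental gourds, which are not for eating, into the wire basket. Only then push the speed lever to its second speed mark, the longest one; leave the ramekin, spice jar, mug and pepper mill standing where they are.

Things in the scene. Friction and masses are not known exactly. Their poses are not given: they have to be found in the camera images.
- slicer: table-top vegetable slicer, fixed, white and steel, body 200 mm (x) by 300 mm (y) by 80 mm high. Origin at the centre of its underside; x points away from its front, y to its left, z up. On top: in the middle an open steel feed tray, at the left end (+y) the speed lever, at the right end (-y) the thickness wheel.
- tray (a point): centre of the feed tray's inner floor, 85 mm above the table; axes as the slicer's. Tray inside 150 mm (x) by 130 mm (y), rim 45 mm above this floor, walls 5 mm.
- lever (a joint): speed lever, rad: 0 = fully back against its stop, leaning 0.75 rad to the slicer's -x (front): off. Grows as it swings towards the slicer's +x, up to 1.5. Upright at 0.75. Speed marks on the round plate at its left, at its rim: off mark at 0, first at 0.5, second (the longest and widest bar) at 1.0, third at 1.5. It stays where it is left (about 2 N at the ball moves it).
- lever_tip (a point): centre of the lever's black ball, 26 mm diameter, on a 10 mm steel rod, 110 mm from the pivot.
- lever_pivot (a point): the lever's hinge, 92 mm above the table, 115 mm from the slicer's middle towards its +y; the hinge axis is the slicer's y. Axes as the slicer's.
- wheel (a joint): thickness wheel, rad, grows as it turns clockwise seen from above, 0 to 2.0, vertical axis. A white pointer on its rim runs over a metal scale disc with five black marks at 0, 0.5, 1.0, 1.5 and 2.0 along the far rim. At 1.0 it points along the slicer's +x, straight to the far side, at the long middle mark. It stays where it is left (0.12 N m turns it).
- wheel_grip (a point): on the wheel's axis, 156 mm above the table, at the height to grip: the wheel is a black upright cylinder of 58 mm diameter (64 mm over its look-only ribs), from 134 to 164 mm above the table, over a scale disc of 94 mm whose top is at 128 mm. The point turns with the wheel.
- wheel_pointer (a point): outer end of the wheel's white pointer, 37 mm from the axis.
- basket: wire basket, fixed, 160 mm (x) by 200 mm (y) outside, 60 mm high, walls and floor 5 mm. Origin at the centre of its underside, z up.
- squash0: pattypan squash: squat cream-coloured disc, 58 mm across its scalloped rim, 36 mm high (plus an 8 mm green stalk, look only), about 90 g. The vertical rim band, 11 to 24 mm above the underside, is where to grip. Origin at the centre of its underside, z up through the stalk. May be absent (None).
- squash1: pattypan squash: squat cream-coloured disc, 58 mm across its scalloped rim, 36 mm high (plus an 8 mm green stalk, look only), about 90 g. The vertical rim band, 11 to 24 mm above the underside, is where to grip. Origin at the centre of its underside, z up through the stalk. May be absent (None).
- squash2: pattypan squash: squat cream-coloured disc, 58 mm across its scalloped rim, 36 mm high (plus an 8 mm green stalk, look only), about 90 g. The vertical rim band, 11 to 24 mm above the underside, is where to grip. Origin at the centre of its underside, z up through the stalk. May be absent (None).
- squash3: pattypan squash: squat cream-coloured disc, 58 mm across its scalloped rim, 36 mm high (plus an 8 mm green stalk, look only), about 90 g. The vertical rim band, 11 to 24 mm above the underside, is where to grip. Origin at the centre of its underside, z up through the stalk. May be absent (None).
- gourd0: ornamental gourd lying on its side: round belly and long thin neck, same cream colour, 87 mm long, about 80 g. It lies along its own x. The belly is 46 mm across, its centre 22 mm towards -x from the origin and 23 mm above it; the neck, 23 mm across, runs to 42 mm towards +x. Origin on the underside, below its long axis; z up. May be absent (None).
- gourd1: ornamental gourd lying on its side: round belly and long thin neck, same cream colour, 87 mm long, about 80 g. It lies along its own x. The belly is 46 mm across, its centre 22 mm towards -x from the origin and 23 mm above it; the neck, 23 mm across, runs to 42 mm towards +x. Origin on the underside, below its long axis; z up. May be absent (None).
- ramekin: white ceramic ramekin, 72 mm across, 34 mm high. A bystander: leave it standing where it is. Origin at the centre of its underside.
- spice_jar: small spice jar, 42 mm across, 50 mm high. A bystander: leave it standing where it is. Origin at the centre of its underside.
- mug: blue mug, 76 mm across, 85 mm high. A bystander: leave it standing where it is. Origin at the centre of its underside.
- pepper_mill: dark wooden pepper mill, 56 mm across, 160 mm high. A bystander: leave it standing where it is. Origin at the centre of its underside.
Not all that is in view belongs to the job. What is shaped like the gourd0 but orange is not meant. What is shaped like the squash2 but red is not meant.

How it is judged (in metres and radians):
On the way, in this order (a step that is already met when the one before it is completed fails the run):
1. the speed lever is fully back at off (value of joint lever below 0.08 rad), for 0.2 s.
2. with the lever still off, the wheel's pointer is on the middle mark, all squashes lie in the feed tray and all gourds in the basket, let go (value of joint lever below 0.12 rad and value of joint wheel between 0.91 and 1.09 rad and x of squash0 in the frame of slicer between -0.076 and 0.076 m and y of squash0 in the frame of slicer between -0.066 and 0.066 m and z of squash0 in the frame of slicer between 0.075 and 0.14 m and x of squash1 in the frame of slicer between -0.076 and 0.076 m and y of squash1 in the frame of slicer between -0.066 and 0.066 m and z of squash1 in the frame of slicer between 0.075 and 0.14 m and x of squash2 in the frame of slicer between -0.076 and 0.076 m and y of squash2 in the frame of slicer between -0.066 and 0.066 m and z of squash2 in the frame of slicer between 0.075 and 0.14 m and x of squash3 in the frame of slicer between -0.076 and 0.076 m and y of squash3 in the frame of slicer between -0.066 and 0.066 m and z of squash3 in the frame of slicer between 0.075 and 0.14 m and x of gourd0 in the frame of basket between -0.078 and 0.078 m and y of gourd0 in the frame of basket between -0.098 and 0.098 m and z of gourd0 in the frame of basket between -0.01 and 0.065 m and x of gourd1 in the frame of basket between -0.078 and 0.078 m and y of gourd1 in the frame of basket between -0.098 and 0.098 m and z of gourd1 in the frame of basket between -0.01 and 0.065 m and linear speed of each of squash0, squash1, squash2, squash3, gourd0, gourd1 below 0.03 m/s and contact force between the fingers and squash0 below 0.05 N and contact force between the fingers and squash1 below 0.05 N and contact force between the fingers and squash2 below 0.05 N and contact force between the fingers and squash3 below 0.05 N and contact force between the fingers and gourd0 below 0.05 N and contact force between the fingers and gourd1 below 0.05 N), for 0.2 s.
At the end, for the whole second after the job is handed in: The lever is within 0.1 rad of its second mark (1.0), the wheel within 0.09 rad of its middle mark (1.0), every squash present lies in the feed tray and every gourd present in the basket, below the rims or nearly so, and at rest (value of joint lever between 0.9 and 1.1 rad and value of joint wheel between 0.91 and 1.09 rad and x of squash0 in the frame of slicer between -0.076 and 0.076 m and y of squash0 in the frame of slicer between -0.066 and 0.066 m and z of squash0 in the frame of slicer between 0.075 and 0.14 m and x of squash1 in the frame of slicer between -0.076 and 0.076 m and y of squash1 in the frame of slicer between -0.066 and 0.066 m and z of squash1 in the frame of slicer between 0.075 and 0.14 m and x of squash2 in the frame of slicer between -0.076 and 0.076 m and y of squash2 in the frame of slicer between -0.066 and 0.066 m and z of squash2 in the frame of slicer between 0.075 and 0.14 m and x of squash3 in the frame of slicer between -0.076 and 0.076 m and y of squash3 in the frame of slicer between -0.066 and 0.066 m and z of squash3 in the frame of slicer between 0.075 and 0.14 m and x of gourd0 in the frame of basket between -0.078 and 0.078 m and y of gourd0 in the frame of basket between -0.098 and 0.098 m and z of gourd0 in the frame of basket between -0.01 and 0.065 m and x of gourd1 in the frame of basket between -0.078 and 0.078 m and y of gourd1 in the frame of basket between -0.098 and 0.098 m and z of gourd1 in the frame of basket between -0.01 and 0.065 m and linear speed of each of squash0, squash1, squash2, squash3, gourd0, gourd1 below 0.03 m/s); the robot touches nothing.
It fails at once if a bystander (ramekin, spice jar, mug, pepper mill) is knocked over or moved more than 6 cm (angle between any of ramekin, spice_jar, mug, pepper_mill's own z axis and vertical above 0.6 rad or distance of any of ramekin, spice_jar, mug, pepper_mill from where it was at the start of the episode above 0.06 m).
Of squash0, squash1, squash2, squash3 only 3 to 4 are there at a start; the rules pass over those that are not, and their reading is None.
Of gourd0, gourd1 only 1 to 2 are there at a start; the rules pass over those that are not, and their reading is None.
At some moment in a run one of squash0, squash1, squash2, squash3, gourd0, gourd1 may be knocked a few centimetres aside while the robot is not near it.
Once in a run the grip may slacken for a moment while it holds something.
It also fails if it takes over 210 s, if anything falls off the work surface, if the arm or the gripper's body presses on something with over 40 N, if the wrist force passes 120 N, or if a joint passes its speed limit or range.

### The arm

A 6-joint arm with a two-finger parallel gripper is mounted at the origin on the work surface. World frame = base frame: x ahead of the robot, y to its left, z up, the work surface at z = 0. Lengths are in mm, angles in rad, forces in N, time in s.
With the tool pointing down it reaches from about 350 to 875 mm from the base axis. Payload 4.2 kg.
Tool frame: the origin (TCP) lies at the very end of the fingers, on their centre line; the grasp point (between the pads) lies 19 mm behind it (pinch_z is the distance from the TCP to the grasp point, in mm); z points along the fingers, y is the line along which they close (so a half turn about z gives the same grasp; the last joint's range is limited). The gripper opens to 85 mm and grips with 20 to 120 N. Pads are 22 mm wide; open, the fingers measure 114 mm over their backs; the gripper's body (76 mm by 85 mm) begins 54 mm behind the grasp point. The pads swing forward as they close: fully open they stand 13 mm farther back than shut.
Start: joints at [1.574, 0.385, 0.008, 0, -1.194, -0.259], TCP at [158.105, 604.65, 231.312] pointing down, gripper open.
Joint ranges: [-3.14, 3.14], [-1.21, 2.06], [-1.07, 1.41], [-3.16, 2.05], [-2.99, -0.16], [-3.1, 3.1]. Speed limits (rad/s): [2.79, 2.79, 3.14, 3.14, 3.14, 3.14].

### API

Orientations are given as a unit quaternion [x, y, z, w].
In Python, from bench import * gives the robot as it stands.
- The arm moves only by the tool arm_command, never from a script. Its argument "steps" is one flat list of numbers, 4 for each row, row after row: the shift along the tool's x, y, z in m, then the turn about the tool's z in rad. In form: [tx, ty, tz, roll, tx, ty, tz, roll, ...]. A call has 1 to 20 rows; each row shifts and turns the commanded pose from where the row before left it, along the tool's axes as they then stand; what a row does not reach is not made up. A row lasts 1/8 s, in which the tool goes at most 62.5 mm and 10.7 degrees, less where a joint would pass 70% of its speed; a pose out of reach is approached as far as the arm can. A call with a gripper value outside its range is refused whole. "grip" is the finger opening in m, from 0 to 0.0854, set as the call begins (left out, the last holds). The fingers move at their own pace and stop on an object; the grip force is fixed at half the most. Time passes only in rows, so rows that do not move let the fingers close. It gives the time, the measured TCP pose, the force, the opening and the grip force at its end, in the units of the state.
- read_state(): the state, without advancing time (a new reading comes with each control period).
- get_image(name): name is "side" or "top" or "wrist"; returns the picture (480x640x3 uint8, red, green, blue); there is no depth.
- get_calibration(name): a dict with "camera_matrix" (3x3 intrinsics, pixels), "cam_to_world" (4x4, takes a point from camera to world coordinates). Camera axes: x right, y down, z forward; pixel columns grow to the right and rows downward; lengths in mm; the calibration is good to about 2 mm. A picture is of the moment at which its call begins: read the wrist's pose just before it. get_calibration takes no time and is no camera call; for the wrist camera it gives the pose at the moment of the call.
- job_done(): hands the job in; it is judged then, once.
The state is a dict: "clock": time; "joints": joint angles; "joint_vel": joint speeds; "joint_efforts": joint torques, N m; "position": TCP position; "ee_rot": TCP orientation; "contact_force": force on the tool from outside, world axes, zero at the start; "wrist_torque": the same for the moment, N m; "gripper_width": finger opening in mm; "grasp_force": force on a finger pad.
Only numpy, scipy, OpenCV 4.12 (cv2) and the standard library are available. Lean on these libraries where they do the work, as an engineer would, in place of code of your own. Each camera call takes 0.05 s, during which the arm holds its last target. There are 200 camera calls.

## Working session

There is one attempt and no reset: what is moved stays moved. The work goes in short steps, Python scripts to look and compute and a tool call to move; the robot and the scene stay as the last step left them, time stands still between calls to the robot, and variables do not carry over. Pictures are saved under pics/ and viewed, at most 16 in all, crops included, and the job is handed in when it is done.

Besides the shell and the picture viewer there is one more tool, called after "Call:" in YAML: its name, and indented under it one key for each argument. arm_command: Moves the arm, as the interface text tells. Its arguments: {"type":"object","properties":{"steps":{"type":"array","items":{"type":"number"}},"grip":{"type":"number"}},"required":["steps"]}

```bash
mkdir -p pics; cat > h.py <<'E'
from bench import *
import numpy as np, cv2
def snap(n,f):
    im=get_image(n); cv2.imwrite('pics/'+f+'.png',im[:,:,::-1]); return im
def ray(n,u,v,z,cal=None):
    c=cal or get_calibration(n); K=np.array(c['camera_matrix']);T=np.array(c['cam_to_world'])
    d=T[:3,:3]@np.linalg.solve(K,[u,v,1.]);o=T[:3,3]
    return (o+d*(z-o[2])/d[2]).round(1)
def proj(n,p):
    c=get_calibration(n);K=np.array(c['camera_matrix']);T=np.linalg.inv(np.array(c['cam_to_world']))
    q=K@(T[:3,:3]@np.array(p,float)+T[:3,3]);return (q[:2]/q[2]).round(1)
E
python3 - <<'E'
from h import *
snap('top','t0');snap('side','s0')
s=read_state();print(s)
for n in('top','side'):print(get_calibration(n))
E
```

```text
{'clock': 0.1, 'joints': array([ 1.57360679e+00,  3.85458987e-01,  6.77142264e-03, -4.42197074e-04,
       -1.19402179e+00, -2.58577584e-01]), 'joint_vel': array([ 8.87555523e-04, -1.01807788e-03,  4.19399636e-03,  1.74323164e-03,
        9.79747782e-05,  2.77993849e-05]), 'joint_efforts': array([-2.32920374e-04, -3.93318665e+01,  1.88931084e+01,  4.19803977e+00,
       -2.57838517e-03,  4.30420627e-06]), 'position': array([157.98023155, 604.16013838, 230.34589296]), 'ee_rot': array([ 9.91823158e-01, -1.27616089e-01, -7.91041021e-05,  9.75139952e-04]), 'contact_force': array([-0.08266513, -0.1725384 ,  0.27354073]), 'wrist_torque': array([ 0.01580326, -0.03953355, -0.02945244]), 'grasp_force': 0.0, 'gripper_width': 85.4917883857833}
{'camera_matrix': array([[549.71639191,   0.        , 325.26200092],
       [  0.        , 549.71639191, 243.92973247],
       [  0.        ,   0.        ,   1.        ]]), 'cam_to_world': array([[ 1.42787920e-02, -9.94130900e-01,  1.07237445e-01,
         3.96474182e+02],
       [-9.99745519e-01, -1.60675161e-02, -1.58345424e-02,
        -1.12829790e+01],
       [ 1.74646472e-02, -1.06984057e-01, -9.94107337e-01,
         1.33632291e+03],
       [ 0.00000000e+00,  0.00000000e+00,  0.00000000e+00,
         1.00000000e+00]])}
{'camera_matrix': array([[554.68209027,   0.        , 321.71752399],
       [  0.        , 554.68209027, 241.00357233],
       [  0.        ,   0.        ,   1.        ]]), 'cam_to_world': array([[-7.76288239e-01, -4.48022787e-01,  4.43454793e-01,
         5.80823885e+01],
       [-6.30259245e-01,  5.65281084e-01, -5.32194118e-01,
         5.51031195e+02],
       [-1.22415145e-02, -6.92627518e-01, -7.21191561e-01,
         8.82389305e+02],
       [ 0.00000000e+00,  0.00000000e+00,  0.00000000e+00,
         1.00000000e+00]])}
```

View pics/t0.png

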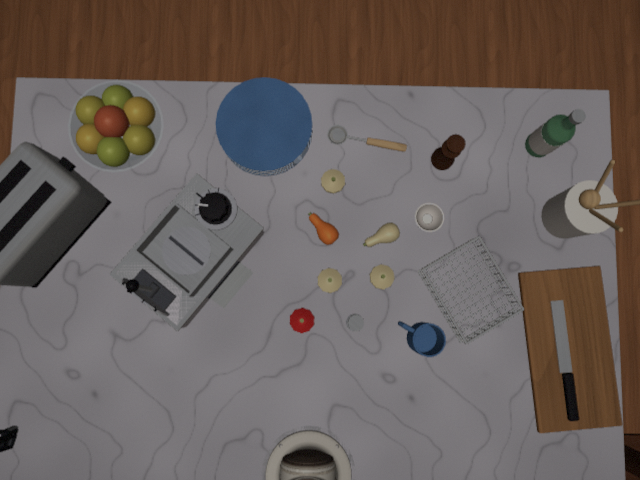

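View pics/s0.png

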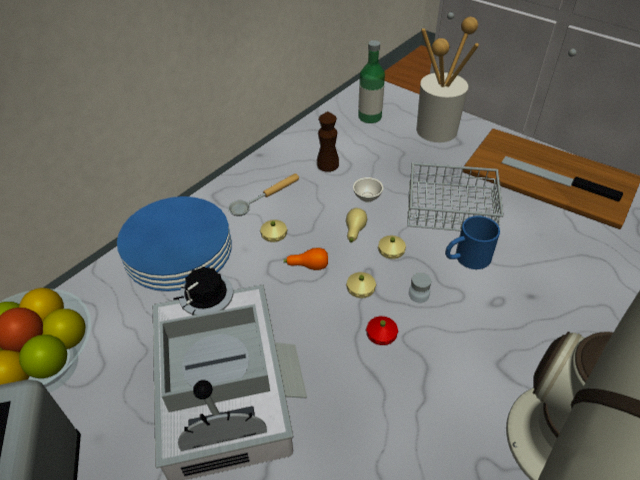

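The top view shows these candidates. Squashes are cream at (333,180), (330,280) and (382,277), and the look-alike at (302,320) is red, so not meant. The gourd is cream at (382,235), and the look-alike at (323,228) is orange, so not meant. Bystanders are the ramekin (429,217), jar (355,323), mug (425,338) and mill (445,155). The basket is at (470,290). On the slicer, the wheel is at (215,207) and the lever ball at (131,286). I'll check these in one close crop.

```bash
python3 - <<'E'
import cv2,numpy as np
t=cv2.imread('pics/t0.png')
a=cv2.resize(t[165:335,100:270],(600,600),interpolation=cv2.INTER_CUBIC)
b=cv2.resize(t[160:340,310:410][:150],(200,300),interpolation=cv2.INTER_CUBIC)
s=cv2.imread('pics/s0.png')[365:465,150:290]
b2=cv2.resize(s,(200,143),interpolation=cv2.INTER_CUBIC)
o=np.zeros((600,800,3),np.uint8);o[:,:600]=a;o[:300,600:]=b;o[300:443,600:]=b2
cv2.imwrite('pics/c0.png',o)
E
```

```text
(no output)
```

View pics/c0.png

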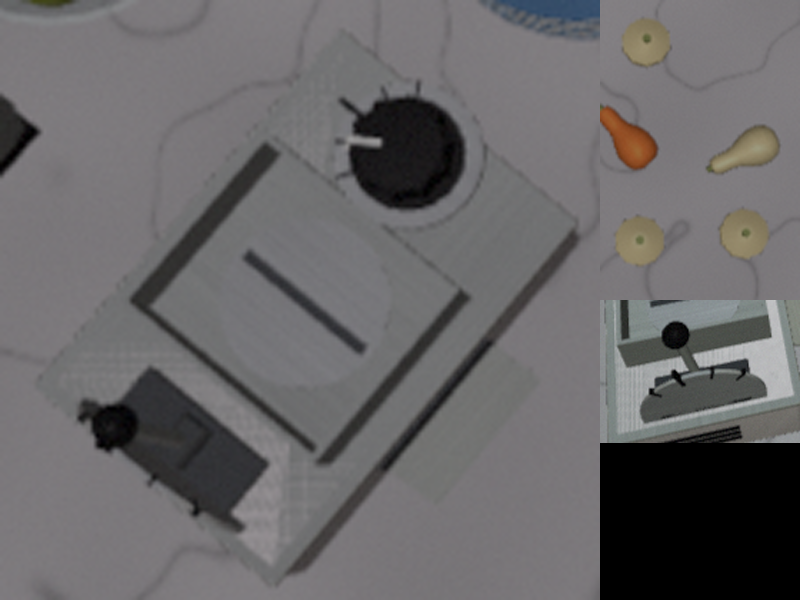

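The crop confirms three cream squashes and one cream gourd; the orange and red ones are decoys. The slicer's top corners are at crop (342,30), (578,225), (275,580) and (38,380). The wheel pointer sits left of the long mark, and the lever ball at (114,427) leans to the far side.

```bash
cat >> h.py <<'E'
def tr(f,yaw,p):
    c,s=np.cos(yaw),np.sin(yaw);return np.array([f[0]+c*p[0]-s*p[1],f[1]+s*p[0]+c*p[1]])
E
python3 - <<'E'
from h import *
cr=lambda u,v:(100+u/3.53,165+v/3.53)
C=np.array([ray('top',*cr(*p),80) for p in [(342,30),(578,225),(275,580),(38,380)]])
print(C); ctr=C[:,:2].mean(0)
ydir=(C[2]+C[3]-C[0]-C[1])[:2]/2; xd=(C[0]+C[3]-C[1]-C[2])[:2]/2
print('ctr',ctr,'len',np.linalg.norm(ydir),np.linalg.norm(xd),'yaw',np.arctan2(-ydir[0],ydir[1]),np.arctan2(xd[1],xd[0]))
yaw=np.arctan2(-ydir[0],ydir[1])
w=ray('top',*cr(406,152),164);print('wheel',w, 'pred',tr(ctr,yaw,(0,-105)))
R=np.array([[np.cos(yaw),np.sin(yaw)],[-np.sin(yaw),np.cos(yaw)]])
print('wheel in slicer',R@(w[:2]-ctr))
p=ray('top',*cr(348,140),131);w2=ray('top',*cr(406,152),164)
d=R@(p-w2)[:2];print('pointer d',d,'val',1-np.arctan2(d[1],d[0]))
for th in np.arange(.5,1.55,.1):
    a=th-.75;q=tr(ctr,yaw,(110*np.sin(a),115));P=[*q,92+110*np.cos(a)]
    print(round(th,2),np.round(P),proj('top',P),proj('side',P))
print('obs ball top',cr(114,427),'side',(203,390))
for n,(u,v),z in [('sqA',(333,181),24),('sqB',(330,280),24),('sqC',(382,277),24),('belly',(388,234),23),('necktip',(366,243),23),('ram',(429,217),34),('jar',(355,323),50),('mug',(425,338),85),('mill',(442,160),20),('or',(323,228),20)]:
    print(n,ray('top',u,v,z))
for u,v in [(420,268),(477,238),(522,308),(466,341)]:print('bk',ray('top',u,v,60))
print('sideA',ray('side',274,231,24),ray('side',362,286,24),ray('side',392,247,24))
E
```

```text
[[691.6 269.1  80. ]
 [564.9 110.8  80. ]
 [333.4 297.6  80. ]
 [458.5 454.8  80. ]]
ctr [512.1   283.075] len 297.7454491675734 201.8312971270809 yaw 0.894980116168549 0.8972160603375189
wheel [596.8 208.5 164. ] pred [594.02064755 217.39389537]
wheel in slicer [  -5.20040694 -112.73187833]
pointer d [41.19612922 16.87983818] val 0.6111225423044225
0.5 [405. 334. 199.] [147.3 296.3] [231.3 383. ]
0.6 [412. 342. 201.] [143.  292.9] [223.3 383.7]
0.7 [419. 351. 202.] [138.8 289.5] [215.1 384.9]
0.8 [426. 359. 202.] [134.8 286.1] [207.  386.5]
0.9 [433. 368. 201.] [130.9 282.7] [199.1 388.4]
1.0 [439. 376. 199.] [127.3 279.4] [191.4 390.8]
1.1 [446. 384. 195.] [124.  276.2] [184.  393.5]
1.2 [452. 392. 191.] [121.1 273.2] [177.1 396.5]
1.3 [458. 400. 186.] [118.5 270.4] [170.8 399.8]
1.4 [464. 407. 180.] [116.3 267.8] [165.  403.3]
1.5 [469. 414. 172.] [114.5 265.4] [159.9 407. ]
obs ball top (132.2946175637394, 285.9631728045326) side (203, 390)
sqA [692.3 -48.8  24. ]
sqB [451.7 -44.7  24. ]
sqC [ 460.7 -168.9   24. ]
belly [ 564.7 -183.2   23. ]
necktip [ 542.  -130.2   23. ]
ram [ 606.1 -280.5   34. ]
jar [ 351.9 -103.4   50. ]
mug [ 321.7 -259.2   85. ]
mill [ 750.6 -316.3   20. ]
or [577.1 -26.2  20. ]
bk [ 481.3 -253.3   60. ]
bk [ 553.9 -388.    60. ]
bk [ 392.  -490.4   60. ]
bk [ 314.7 -358.8   60. ]
sideA [686.8 -41.1  24. ] [444.9 -35.9  24. ] [ 458.  -161.3   24. ]
```

Call:
arm_command:
  steps: [0, 0, -0.015, 0.14, 0, 0, -0.015, 0.14, 0, 0, -0.01, 0.139, 0.045, 0.0025, 0, 0, 0.045, 0.0025, 0, 0, 0.045, 0.0025, 0, 0, 0.045, 0.0025, 0, 0, 0.045, 0.0025, 0, 0, 0.045, 0.0025, 0, 0, 0.045, 0.0025, 0, 0, 0.045, 0.0025, 0, 0, 0, 0, 0, 0, 0, 0, 0, 0]
  grip: 0.06

```text
clock: 1.72
position: [426.5, 364.0, 270.9]
ee_rot: [0.944, -0.331, -0.0, 0.0]
contact_force: [0.2, 0.0, -0.0]
gripper_width: 60.0
grasp_force: 0.0
```

```bash
cat >> h.py <<'E'
def yawof(s):
    x,y=s['ee_rot'][:2];return 2*np.arctan2(y,x)
def st():
    s=read_state();print(round(s['clock'],2),s['position'].round(1),'phi',round(yawof(s),3),'F',s['contact_force'].round(1),'w',round(s['gripper_width'],1),'g',round(s['grasp_force'],1));return s
def go(x,y,z,s=None):
    "tool-frame shift (m) at present yaw"
    s=s or read_state();f=yawof(s);d=(np.array([x,y,z])-s['position'])/1000
    c,n=np.cos(f),np.sin(f);print('shift',np.round([c*d[0]+n*d[1],n*d[0]-c*d[1],-d[2]],4))
E
python3 - <<'E'
from h import *
s=st();snap('wrist','w1');print(get_calibration('wrist'))
print(proj('wrist',(427,363,200)))
E
```

```text
1.73 [426.5 364.  270.9] phi -0.675 F [ 0.2  0.  -0. ] w 60.0 g 0.0
{'camera_matrix': array([[387.98455523,   0.        , 323.17306274],
       [  0.        , 387.98455523, 240.85019111],
       [  0.        ,   0.        ,   1.        ]]), 'cam_to_world': array([[-6.23237398e-01, -7.52643533e-01, -2.12374335e-01,
         4.78894521e+02],
       [-7.82032641e-01,  5.99708858e-01,  1.69629697e-01,
         3.21736825e+02],
       [-3.07924281e-04,  2.71803233e-01, -9.62352798e-01,
         4.13534294e+02],
       [ 0.00000000e+00,  0.00000000e+00,  0.00000000e+00,
         1.00000000e+00]])}
[323.4 250.9]
```

View pics/w1.png

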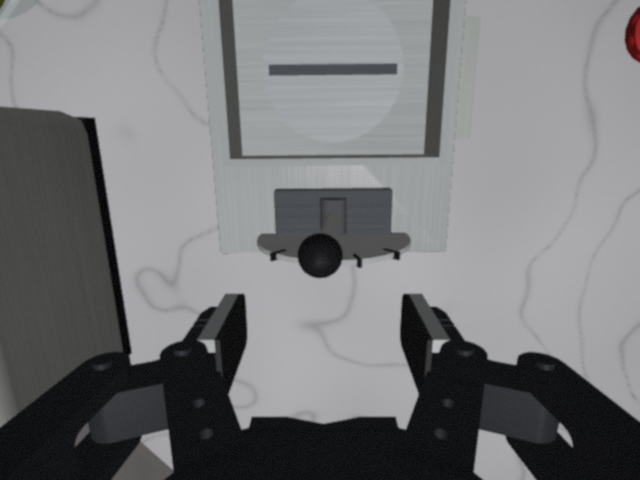

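The wrist view shows the ball at (320,255) between the fingers' plane, the slicer square to the image, and clear space round the lever.

```bash
python3 - <<'E'
from h import *
b=ray('wrist',320,255,200);print(b);go(b[0],b[1],200)
# refine slicer: plate left/right edges of tray at z=130
a=ray('wrist',220,253,80);c=ray('wrist',447,252,80);print('left end corners',a,c,(a+c)/2,np.arctan2(*(a-c)[1::-1]))
print(ray('wrist',333,69,85),'slot ctr')
E
```

```text
[426.3 366.1 200. ]
shift [-0.001  -0.0013  0.071 ]
left end corners [454.3 460.3  80. ] [327.6 299.8  80. ] [390.95 380.05  80.  ] 0.9025473120046947
[510.8 286.6  85. ] slot ctr
```

Call:
arm_command:
  steps: [-0.001, -0.001, 0.04, 0, 0, 0, 0.041, 0, 0, 0, 0, 0, 0, 0, 0, 0, 0, 0, 0, 0]

```text
clock: 2.4
position: [427.1, 366.8, 192.4]
ee_rot: [0.944, -0.331, 0.001, -0.002]
contact_force: [-0.4, 0.2, 0.1]
gripper_width: 59.7
grasp_force: 0.0
```

Call:
arm_command:
  steps: [0, 0, 0, 0, 0, 0, 0, 0, 0, 0.015, 0, 0, 0, 0.015, 0.002, 0, 0, 0.015, 0.004, 0, 0, 0.015, 0.006, 0, 0, 0.012, 0.007, 0, 0, 0.01, 0.007, 0, 0, 0.006, 0.004, 0, 0, 0, 0, 0, 0, 0, 0, 0]
  grip: 0.034

```text
clock: 3.78
position: [372.5, 297.8, 161.2]
ee_rot: [0.944, -0.331, 0.001, -0.001]
contact_force: [2.2, 1.8, 5.1]
gripper_width: 33.9
grasp_force: 2.7
```

```bash
python3 - <<'E'
from h import *
st();snap('wrist','w2')
E
```

```text
3.77 [372.5 297.8 161.2] phi -0.674 F [2.2 1.8 5.1] w 33.9 g 2.7
```

View pics/w2.png

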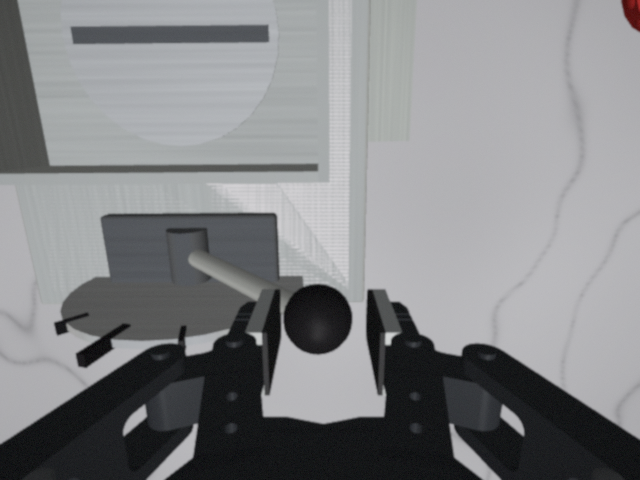

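The ball at (318,319) is between the fingers and close to its stop, so I'll press on a little.

Call:
arm_command:
  steps: [0, 0.003, 0.001, 0, 0, 0.003, 0.001, 0, 0, 0.003, 0, 0, 0, 0, 0, 0, 0, 0, 0, 0]

```text
clock: 4.45
position: [371.0, 296.6, 161.7]
ee_rot: [0.944, -0.33, 0.004, -0.009]
contact_force: [8.5, 8.7, 5.0]
gripper_width: 34.1
grasp_force: 6.2
```

```bash
python3 - <<'E'
from h import *
s=st()
im=get_image('wrist')
g=im.max(2);print([ (np.where(g[v,265:375]<45)[0]+265)[[0,-1]] for v in (305,320,335)])
b=ray('wrist',318,319,172);d=b[:2]-[509.5,285.5];print(b,d@[.624,.782])
E
```

```text
4.45 [371.  296.6 161.7] phi -0.672 F [8.5 8.7 5. ] w 34.1 g 6.2
[array([270, 374]), array([266, 374]), array([267, 374])]
[371.7 297.6 172. ] -76.52499999999998
```

Call:
arm_command:
  steps: [0, -0.01, 0, 0, 0, 0, 0, 0]

```text
clock: 4.75
position: [373.4, 299.3, 158.9]
ee_rot: [0.944, -0.331, 0.001, -0.002]
contact_force: [3.1, 3.2, 4.8]
gripper_width: 34.0
grasp_force: 3.5
```

Call:
arm_command:
  steps: [0, 0, 0, 0, 0, 0, 0, 0, 0, 0, -0.04, 0, 0, 0, -0.06, 0, 0.037, -0.013, 0, 0, 0.038, -0.013, 0, 0, 0.038, -0.013, 0, 0, 0.038, -0.013, 0, 0, 0.038, -0.012, 0, 0, 0.038, -0.012, 0, 0, 0, 0, 0, 0, 0, 0, 0, 0]
  grip: 0.08

```text
clock: 6.25
position: [595.8, 214.6, 257.1]
ee_rot: [0.944, -0.331, -0.001, 0.001]
contact_force: [-0.1, 0.6, -0.3]
gripper_width: 79.9
grasp_force: 0.0
```

```bash
python3 - <<'E'
from h import *
st();snap('wrist','w3')
for p in [(597,212,164)]:print(proj('wrist',p))
i=snap('side','s3');
E
```

```text
6.25 [595.8 214.6 257.1] phi -0.675 F [-0.1  0.6 -0.3] w 79.9 g 0.0
[324.7 238. ]
```

View pics/w3.png

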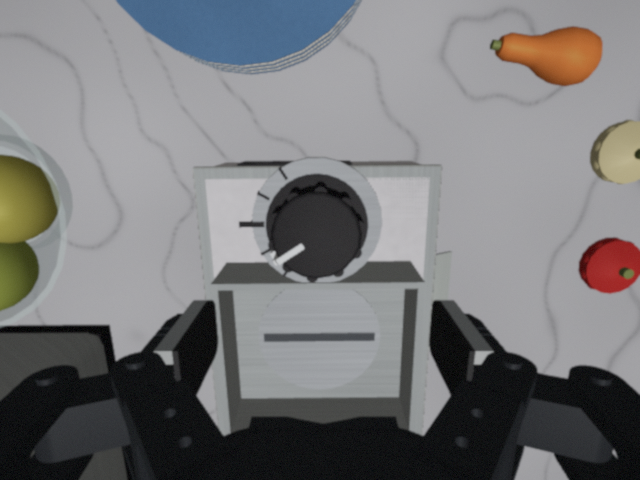

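The wheel's top is centred at (317,236), with the pointer running from (303,246) to (270,264). The long mark is at (250,224), on the slicer's +x.

```bash
python3 - <<'E'
from h import *
st()
w=ray('wrist',317,236,164);print(w)
for z in (134,150,164):
  a=ray('wrist',303,246,164);b=ray('wrist',270,264,z)
  d=(b-a)[:2];print(z,1-(np.arctan2(d[1],d[0])-.898), np.linalg.norm((b-w)[:2]))
  d=(b-w)[:2];print(1-(np.arctan2(d[1],d[0])-.898))
go(w[0],w[1],137)
d=(w[:2]-[509.5,285.5]);print(d@[.624,.782],d@[-.782,.624])
E
```

```text
6.35 [595.8 215.3 258.1] phi -0.674 F [-0.1 -0.9  0.8] w 80.0 g 0.0
[601.1 215.4 164. ]
134 0.28045413461419033 45.31589125240723
0.3007198006073718
150 0.37215606896975395 40.03610870202048
0.3696781123592886
164 0.4863403990037961 35.66020190632689
0.4480804209092094
shift [ 0.0041 -0.0034  0.1211]
2.340200000000017 -115.37360000000001
```

Call:
arm_command:
  steps: [0.004, -0.003, 0, 0.15, 0, 0, 0, 0.15, 0, 0, 0, 0.15, 0, 0, 0, 0.15, 0, 0, 0.05, 0, 0, 0, 0.05, 0, 0, 0, 0.022, 0, 0, 0, 0, 0, 0, 0, 0, 0]

```text
clock: 7.48
position: [602.4, 215.8, 138.1]
ee_rot: [0.804, -0.595, 0.001, -0.001]
contact_force: [-0.9, 0.4, 0.3]
gripper_width: 79.9
grasp_force: 0.0
```

Call:
arm_command:
  steps: [0, 0, 0, 0, 0, 0, 0, 0, 0, 0, 0, 0, 0, 0, 0, 0, 0, 0, 0, 0, 0, 0, 0, 0]
  grip: 0.05

```text
clock: 8.22
position: [602.4, 215.4, 138.6]
ee_rot: [0.804, -0.595, 0.001, -0.001]
contact_force: [-3.0, 0.5, 6.3]
gripper_width: 56.5
grasp_force: 63.8
```

```bash
python3 - <<'E'
from h import *
st()
E
```

```text
8.22 [602.4 215.4 138.6] phi -1.274 F [-3.   0.5  6.3] w 56.5 g 63.8
```

Call:
arm_command:
  steps: [0, 0, 0, 0.1, 0, 0, 0, 0.1, 0, 0, 0, 0.1, 0, 0, 0, 0.1, 0, 0, 0, 0.1, 0, 0, 0, 0, 0, 0, 0, 0, 0, 0, 0, 0]

```text
clock: 9.22
position: [602.6, 215.5, 138.6]
ee_rot: [-0.631, 0.775, -0.0, 0.002]
contact_force: [-1.1, 1.1, 4.7]
gripper_width: 56.1
grasp_force: 62.4
```

Call:
arm_command:
  steps: [0, 0, 0, 0, 0, 0, 0, 0, 0, 0, -0.04, 0, 0, 0, -0.05, 0, 0, 0, -0.03, 0, 0, 0, 0, -0.16, 0, 0, 0, -0.16, 0, 0, 0, -0.16, 0, 0, 0, -0.16, 0, 0, 0, -0.16, 0, 0, 0, -0.16, 0, 0, 0, -0.14, 0, 0, 0, 0, 0, 0, 0, 0]
  grip: 0.08

```text
clock: 10.98
position: [601.9, 214.9, 256.2]
ee_rot: [0.943, -0.332, -0.0, 0.0]
contact_force: [0.4, 0.3, -0.1]
gripper_width: 80.0
grasp_force: 0.0
```

```bash
python3 - <<'E'
from h import *
st();im=snap('wrist','w4f')
c=cv2.resize(im[140:300,180:440,::-1],(780,480),interpolation=cv2.INTER_CUBIC);cv2.imwrite('pics/w4.png',c)
E
```

```text
10.97 [601.9 214.9 256.2] phi -0.677 F [ 0.4  0.3 -0.1] w 80.0 g 0.0
```

View pics/w4.png

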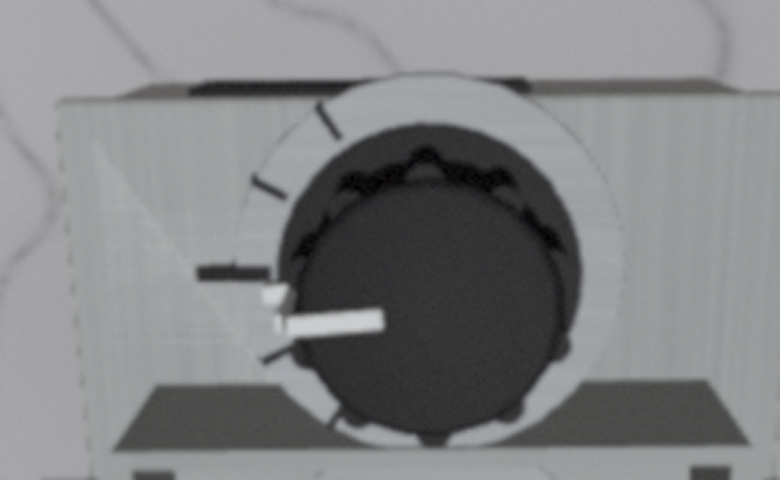

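The pointer, crop (380,320) to (278,325), is almost along the long mark. I'll measure it precisely.

```bash
python3 - <<'E'
from h import *
f=lambda u,v:(180+u/3,140+v/3)
im=cv2.imread('pics/w4f.png');m=(im.min(2)>150).astype(np.uint8)
n,l,s,c=cv2.connectedComponentsWithStats((m[240:256,270:310]));print(s,c)
a=ray('wrist',*f(380,320),166);b=ray('wrist',*f(280,324),166)
d=(b-a)[:2];print('ptr',1-(np.arctan2(d[1],d[0])-.898),np.linalg.norm(d))
w=ray('wrist',*f(432,307),164);d=(b-w)[:2];print('rad',w,1-(np.arctan2(d[1],d[0])-.898),np.linalg.norm(d))
m1=ray('wrist',*f(200,273),128);m2=ray('wrist',*f(270,272),128);d=(m1-m2)[:2];print('mark dir',np.arctan2(d[1],d[0]))
# slicer far edge
e=[ray('wrist',*f(65,100),80),ray('wrist',*f(770,93),80)];d=(e[0]-e[1])[:2];print('edge',np.arctan2(d[1],d[0]),np.linalg.norm(d))
# extents of wheel top
for p in [(300,307),(565,307),(432,180),(432,435)]:print(ray('wrist',*f(*p),164))
# intersection mark line w/ disc centre
for p in [(325,120),(270,188),(235,273),(275,355),(335,415)]:print(ray('wrist',*f(*p),128))
E
```

```text
[[  1   0  39  16 367]
 [  0   0  38  16 273]] [[22.0027248   7.28882834]
 [16.13553114  7.78388278]]
ptr 0.9602089842211541 20.96115454835443
rad [601.7 213.8 164. ] 0.9030540972031637 31.953090617340887
mark dir 0.9071557611879097
edge 0.9056209500587569 191.02486749112018
[619.  235.5 164. ]
[584.3 192.1 164. ]
[622.7 197.  164. ]
[579.2 231.8 164. ]
[644.3 211.5 128. ]
[640.2 231.8 128. ]
[629.8 251.9 128. ]
[608.1 257.9 128. ]
[586.9 256.5 128. ]
```

I estimate 0.94–0.97, which is within tolerance, but I'll nudge it by +0.045 to centre it.

Call:
arm_command:
  steps: [0, 0, 0, 0.16, 0, 0, 0, 0.16, 0, 0, 0, 0.16, 0, 0, 0, 0.16, 0, 0, 0, 0.16, 0, 0, 0.05, 0, 0, 0, 0.05, 0, 0, 0, 0.018, 0, 0, 0, 0, 0, 0, 0, 0, 0]

```text
clock: 12.28
position: [602.9, 215.4, 139.7]
ee_rot: [0.74, -0.672, 0.001, -0.001]
contact_force: [0.2, -0.1, -0.5]
gripper_width: 79.8
grasp_force: 0.0
```

Call:
arm_command:
  steps: [0, 0, 0, 0, 0, 0, 0, 0, 0, 0, 0, 0, 0, 0, 0, 0, 0, 0, 0, 0, 0, 0, 0, 0.023, 0, 0, 0, 0.022, 0, 0, 0, 0, 0, 0, 0, 0]
  grip: 0.05

```text
clock: 13.4
position: [602.5, 215.3, 140.4]
ee_rot: [0.725, -0.689, 0.0, -0.001]
contact_force: [-1.6, -0.5, 6.2]
gripper_width: 56.0
grasp_force: 64.4
```

Call:
arm_command:
  steps: [0, 0, 0, 0, 0, 0, 0, 0, 0, 0, -0.04, 0, 0, 0, -0.05, 0, 0, 0, -0.03, 0, 0, 0, 0, -0.165, 0, 0, 0, -0.17, 0, 0, 0, -0.17, 0, 0, 0, -0.17, 0, 0, 0, -0.17, 0, 0, 0, 0, 0, 0, 0, 0]
  grip: 0.08

```text
clock: 14.9
position: [601.9, 214.9, 258.1]
ee_rot: [0.943, -0.332, -0.0, 0.0]
contact_force: [0.7, 0.9, 0.4]
gripper_width: 80.2
grasp_force: 0.0
```

```bash
python3 - <<'E'
from h import *
st();im=snap('wrist','w5')
m=(im.min(2)>150).astype(np.uint8)
r=m[236:262,262:312];n,l,s,c=cv2.connectedComponentsWithStats(r)
k=1+np.argmax([x[4] for x in s[1:]]) ;ys,xs=np.where(l==k);print(s[k])
print('\n'.join(''.join('#' if v else '.' for v in row) for row in r))
E
```

```text
14.9 [601.9 214.9 258.1] phi -0.677 F [0.7 0.9 0.4] w 80.2 g 0.0
[  0   0  46  26 511]
#############.....................................
############......................................
###########.......................................
##########........................................
##########........................................
##########........................................
############................#################.....
############..###############################.....
############.################################.....
##############################################....
##############################################....
#############################################.....
########################################..........
################..................................
##############....................................
##############....................................
##############....................................
#############.....................................
###########.......................................
##########........................................
########..........................................
######............................................
#####.............................................
#####.......####..................................
######....#######.................................
###################...............................
```

```bash
python3 - <<'E'
from h import *
for f in('w4f','w5'):
    im=cv2.imread(f'pics/{f}.png').astype(float).min(2)
    xs=np.arange(278,305);r=im[240:252,278:305]-90;r[r<0]=0
    ys=(r*np.arange(240,252)[:,None]).sum(0)/r.sum(0)
    p=np.polyfit(xs,ys,1);print(f,p[0])
    a=ray('wrist',303,np.polyval(p,303),166);b=ray('wrist',280,np.polyval(p,280),166);d=(b-a)[:2]
    print(1-(np.arctan2(d[1],d[0])-.904))
E
```

```text
w4f -0.07730631755192248
0.9287962638288911
w5 -0.041302436796785705
0.9670632074913845
```

The wheel now reads about 0.97. Next are the squashes, starting with B.

Call:
arm_command:
  steps: [0.007, 0.049, 0, 0, 0.007, 0.049, 0, 0, 0.007, 0.049, 0, 0, 0.007, 0.049, 0, 0, 0.007, 0.049, 0, 0, 0.007, 0.049, 0, 0, 0, 0, 0, -0.175, 0, 0, 0, -0.175, 0, 0, 0, -0.175, 0, 0, 0, -0.175, 0, 0, 0, -0.175, 0, 0, 0, -0.175, 0, 0, 0, -0.175, 0, 0, 0, -0.175, 0, 0, 0, -0.175, 0, 0, 0, 0, 0, 0, 0, 0]
  grip: 0.08

```text
clock: 17.08
position: [451.0, -40.8, 258.4]
ee_rot: [0.901, 0.434, 0.0, 0.0]
contact_force: [-0.7, 0.4, 0.3]
gripper_width: 79.8
grasp_force: 0.0
```

```bash
cat >> h.py <<'E'
def blobs(n,z=17,amin=60):
    im=get_image(n);h=cv2.cvtColor(im,cv2.COLOR_RGB2HSV)
    m=cv2.inRange(h,(18,45,90),(36,200,255));m=cv2.morphologyEx(m,cv2.MORPH_CLOSE,np.ones((5,5)))
    k,l,s,c=cv2.connectedComponentsWithStats(m)
    for i in range(1,k):
        if s[i,4]<amin:continue
        cs,_=cv2.findContours((l==i).astype(np.uint8),0,1);r=cv2.minAreaRect(max(cs,key=cv2.contourArea))
        q=ray(n,*r[0],z)
        if -150<q[0]<850 and abs(q[1])<400:print(n,'px',np.round(r[0]),'area',s[i,4],'wh',np.round(r[1]),'xyz',q)
    return im
E
python3 - <<'E'
from h import *
s=st();print(s['joints'].round(2))
snap('wrist','w6');blobs('wrist');blobs('top')
E
```

```text
17.07 [451.  -40.8 258.4] phi 0.897 F [-0.7  0.4  0.3] w 79.8 g 0.0
[ 0.27  0.07 -0.34  0.   -1.16  2.2 ]
wrist px [542.  41.] area 3996 wh [64. 78.] xyz [695.2 -46.9  17. ]
wrist px [326. 204.] area 2666 wh [57. 59.] xyz [451.6 -42.4  17. ]
wrist px [487. 233.] area 2840 wh [92. 45.] xyz [ 561.5 -169.    17. ]
wrist px [204. 218.] area 83 wh [9. 9.] xyz [346.   22.6  17. ]
wrist px [407. 289.] area 2336 wh [54. 54.] xyz [ 462.3 -168.1   17. ]
top px [333. 181.] area 446 wh [23. 23.] xyz [694.4 -48.4  17. ]
top px [383. 237.] area 473 wh [19. 36.] xyz [ 557.  -170.7   17. ]
top px [382. 276.] area 465 wh [23. 24.] xyz [ 463.5 -168.6   17. ]
```

View pics/w6.png

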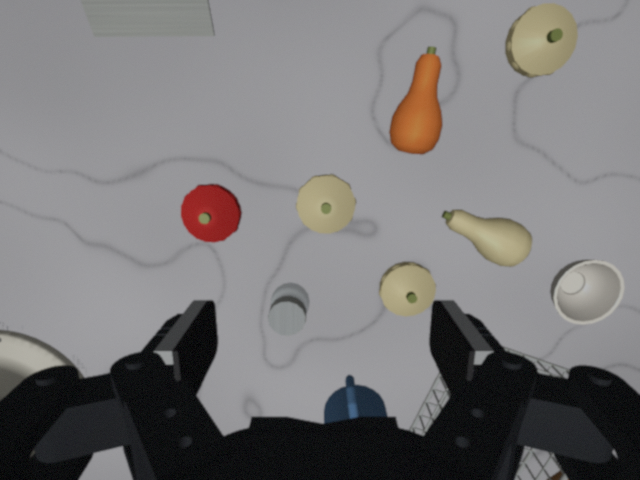

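The wrist view shows squash B at (326,204), with the jar and mug clear of the fingers. Descending.

Call:
arm_command:
  steps: [-0.001, 0.001, 0.06, 0, 0, 0, 0.06, 0, 0, 0, 0.06, 0, 0, 0, 0.05, 0, 0, 0, 0.022, 0, 0, 0, 0, 0, 0, 0, 0, 0]

```text
clock: 18.1
position: [452.2, -42.0, 7.2]
ee_rot: [0.9, 0.435, 0.001, 0.0]
contact_force: [-0.5, 1.2, -0.5]
gripper_width: 80.1
grasp_force: 0.0
```

Call:
arm_command:
  steps: [0, 0, 0, 0, 0, 0, 0, 0, 0, 0, 0, 0, 0, 0, 0, 0, 0, 0, 0, 0, 0, 0, -0.02, 0, 0, 0, -0.05, 0, 0, 0, -0.05, 0, 0, 0, -0.05, 0, 0, 0, -0.05, 0, 0, 0, 0, 0]
  grip: 0.045

```text
clock: 19.48
position: [453.5, -41.9, 231.4]
ee_rot: [0.9, 0.435, 0.006, 0.001]
contact_force: [-0.6, -0.3, -0.8]
gripper_width: 55.6
grasp_force: 64.1
```

```bash
cat >> h.py <<'E'
def sl(x,y): return tr((511,285.5),.9,(x,y))
E
python3 - <<'E'
from h import *
st();p=sl(-41,16);print(p);go(p[0],p[1],240);go(*sl(41,16),240)
E
```

```text
19.48 [453.5 -41.9 231.4] phi 0.901 F [-0.6 -0.3 -0.8] w 55.6 g 64.1
[472.98076075 263.3293562 ]
shift [ 0.2513 -0.1743 -0.0086]
shift [ 0.3333 -0.1743 -0.0086]
```

Call:
arm_command:
  steps: [0.042, -0.029, 0, 0, 0.042, -0.029, 0, 0, 0.042, -0.029, 0, 0, 0.042, -0.029, 0, 0, 0.042, -0.029, 0, 0, 0.041, -0.029, 0, 0, 0, 0, 0, 0, 0, 0, 0, 0]

```text
clock: 20.48
position: [470.1, 262.0, 225.5]
ee_rot: [0.9, 0.435, -0.001, 0.0]
contact_force: [-0.3, -0.2, -0.6]
gripper_width: 55.1
grasp_force: 64.1
```

```bash
python3 - <<'E'
from h import *
st();snap('wrist','w7');go(*sl(-41,16),97)
E
```

```text
20.48 [470.1 262.  225.5] phi 0.9 F [-0.3 -0.2 -0.6] w 55.1 g 64.1
shift [0.0031 0.001  0.1288]
```

View pics/w7.png

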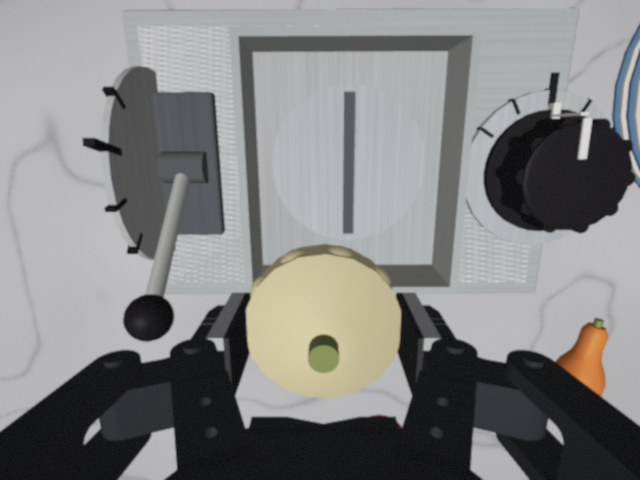

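The squash is held centred at (323,320), the lever lies back at off, and the pointer tab at (556,110) is on the long mark at (554,88). I'll refine the tray position.

```bash
python3 - <<'E'
from h import *
R=lambda p:np.array([[np.cos(.9),np.sin(.9)],[-np.sin(.9),np.cos(.9)]])@(p[:2]-[511,285.5])
for n,p in dict(fl_nl=(263,265),fl_nr=(432,265),fl_fl=(253,51),fl_fr=(450,51)).items():print(n,R(ray('wrist',*p,85)).round(1))
for n,p in dict(rim_fl=(239,37),rim_fr=(472,37),rim_nl=(249,288),rim_nr=(452,286)).items():print(n,R(ray('wrist',*p,130)).round(1))
E
```

```text
fl_nl [-75.1  64.5]
fl_nr [-75. -66.]
fl_fl [75.7 65. ]
fl_fr [ 75.9 -66.3]
rim_fl [74.7 64.9]
rim_fr [ 74.8 -64.5]
rim_nl [-75.4  67. ]
rim_nr [-73.8 -67. ]
```

Call:
arm_command:
  steps: [0.003, 0.001, 0.05, 0, 0, 0, 0.05, 0, 0, 0, 0.025, 0, 0, 0, 0.004, 0, 0, 0, 0, 0, 0, 0, 0, 0]

```text
clock: 21.28
position: [474.4, 264.7, 99.0]
ee_rot: [0.9, 0.435, 0.002, -0.0]
contact_force: [-1.2, -0.2, -0.9]
gripper_width: 55.6
grasp_force: 64.1
```

Call:
arm_command:
  steps: [0, 0, 0, 0, 0, 0, 0, 0, 0, 0, 0, 0, 0, 0, -0.03, 0, 0, 0, -0.05, 0, 0, 0, -0.06, 0, 0, 0, 0, 0]
  grip: 0.063

```text
clock: 22.15
position: [475.9, 266.1, 243.2]
ee_rot: [0.9, 0.435, 0.006, -0.001]
contact_force: [0.7, -0.7, -1.1]
gripper_width: 63.1
grasp_force: 0.0
```

```bash
python3 - <<'E'
from h import *
st();blobs('wrist',100);blobs('top');print(sl(-41,16));go(463,-168.3,230)
E
```

```text
22.15 [475.9 266.1 243.2] phi 0.901 F [ 0.7 -0.7 -1.1] w 63.1 g 0.0
wrist px [322. 232.] area 4727 wh [77. 78.] xyz [470.8 263.1 100. ]
wrist px [582. 324.] area 62 wh [9. 7.] xyz [587.4  73.9 100. ]
wrist px [529. 476.] area 96 wh [18.  7.] xyz [476.7 -31.6 100. ]
top px [333. 181.] area 447 wh [23. 23.] xyz [694.4 -48.4  17. ]
top px [382. 238.] area 476 wh [19. 37.] xyz [ 555.8 -169.3   17. ]
top px [193. 267.] area 536 wh [25. 26.] xyz [479.3 283.5  17. ]
top px [382. 276.] area 466 wh [23. 23.] xyz [ 462.3 -168.6   17. ]
[472.98076075 263.3293562 ]
shift [-0.3453  0.2608  0.0078]
```

Call:
arm_command:
  steps: [-0.0493, 0.0373, 0, 0, -0.0493, 0.0373, 0, 0, -0.0493, 0.0373, 0, 0, -0.0493, 0.0373, 0, 0, -0.0493, 0.0373, 0, 0, -0.0493, 0.0373, 0, 0, -0.0493, 0.0373, 0, 0, 0, 0, 0, 0, 0, 0, 0, 0]
  grip: 0.08

```text
clock: 23.38
position: [462.8, -168.4, 235.9]
ee_rot: [0.901, 0.435, -0.001, -0.001]
contact_force: [-0.1, 1.1, -0.1]
gripper_width: 80.0
grasp_force: 0.0
```

```bash
python3 - <<'E'
from h import *
st();blobs('wrist',18);go(463,-168.3,5)
E
```

```text
23.38 [ 462.8 -168.4  235.9] phi 0.899 F [-0.1  1.1 -0.1] w 80.0 g 0.0
wrist px [ 80. 114.] area 116 wh [11. 11.] xyz [344.6  32.4  18. ]
wrist px [407. 137.] area 3766 wh [106.  53.] xyz [ 560.3 -163.8   18. ]
wrist px [324. 206.] area 2999 wh [61. 62.] xyz [ 462.9 -167.    18. ]
shift [-6.000e-04  2.000e-04  2.313e-01]
```

Call:
arm_command:
  steps: [0, -0.001, 0.06, 0, 0, 0, 0.06, 0, 0, 0, 0.06, 0, 0, 0, 0.035, 0, 0, 0, 0.015, 0, 0, 0, 0, 0, 0, 0, 0, 0]

```text
clock: 24.3
position: [463.7, -166.9, 8.0]
ee_rot: [0.9, 0.436, 0.001, 0.0]
contact_force: [-0.8, 0.3, -0.7]
gripper_width: 80.3
grasp_force: 0.0
```

Call:
arm_command:
  steps: [0, 0, 0, 0, 0, 0, 0, 0, 0, 0, 0, 0, 0, 0, 0, 0, 0, 0, 0, 0, 0, 0, -0.02, 0, 0, 0, -0.05, 0, 0, 0, -0.05, 0, 0, 0, -0.05, 0, 0, 0, -0.06, 0, 0, 0, 0, 0]
  grip: 0.045

```text
clock: 25.68
position: [465.4, -168.2, 243.2]
ee_rot: [0.9, 0.435, 0.006, 0.003]
contact_force: [-0.3, -0.1, -1.7]
gripper_width: 55.3
grasp_force: 64.3
```

```bash
python3 - <<'E'
from h import *
st();go(*sl(41,16),240)
E
```

```text
25.68 [ 465.4 -168.2  243.2] phi 0.901 F [-0.3 -0.1 -1.7] w 55.3 g 64.3
shift [ 0.4249 -0.262   0.0032]
```

Call:
arm_command:
  steps: [0.0472, -0.0291, 0, 0, 0.0472, -0.0291, 0, 0, 0.0472, -0.0291, 0, 0, 0.0472, -0.0291, 0, 0, 0.0472, -0.0291, 0, 0, 0.0472, -0.0291, 0, 0, 0.0472, -0.0291, 0, 0, 0.0472, -0.0291, 0, 0, 0.0472, -0.0291, 0, 0, 0, 0, 0, 0, 0, 0, 0, 0]

```text
clock: 27.05
position: [520.9, 327.3, 236.1]
ee_rot: [0.9, 0.435, -0.001, 0.0]
contact_force: [0.0, -1.5, -0.5]
gripper_width: 55.2
grasp_force: 64.2
```

```bash
python3 - <<'E'
from h import *
st();go(*sl(41,16),98);blobs('wrist',200)
E
```

```text
27.05 [520.9 327.3 236.1] phi 0.9 F [ 0.  -1.5 -0.5] w 55.2 g 64.2
shift [0.0022 0.0022 0.1381]
wrist px [323. 321.] area 18431 wh [150. 154.] xyz [505.  308.2 200. ]
wrist px [638. 377.] area 60 wh [20.  3.] xyz [615.8 178.4 200. ]
```

Call:
arm_command:
  steps: [0.002, 0.002, 0.05, 0, 0, 0, 0.05, 0, 0, 0, 0.034, 0, 0, 0, 0.004, 0, 0, 0, 0, 0, 0, 0, 0, 0]

```text
clock: 27.85
position: [525.5, 328.7, 101.6]
ee_rot: [0.9, 0.435, 0.002, -0.001]
contact_force: [0.5, 0.1, -0.9]
gripper_width: 55.5
grasp_force: 64.2
```

Call:
arm_command:
  steps: [0, 0, 0, 0, 0, 0, 0, 0, 0, 0, 0, 0, 0, 0, -0.03, 0, 0, 0, -0.05, 0, 0, 0, -0.06, 0, 0, 0, 0, 0]
  grip: 0.063

```text
clock: 28.72
position: [526.8, 329.9, 246.0]
ee_rot: [0.9, 0.435, 0.006, -0.001]
contact_force: [-0.1, 1.0, -0.9]
gripper_width: 62.7
grasp_force: 0.0
```

```bash
python3 - <<'E'
from h import *
st();blobs('wrist',100);blobs('top');print(sl(41,16));go(693.5,-48,230)
E
```

```text
28.73 [526.8 329.9 246. ] phi 0.901 F [-0.1  1.  -0.9] w 62.7 g 0.0
wrist px [322. 232.] area 4596 wh [75. 76.] xyz [521.6 327.3 100. ]
wrist px [322. 330.] area 4018 wh [71. 71.] xyz [470.2 262.8 100. ]
wrist px [632. 379.] area 443 wh [41. 14.] xyz [647.3  63.3 100. ]
top px [392. 144.] area 67 wh [25.  5.] xyz [ 788.7 -193.1   17. ]
top px [333. 181.] area 446 wh [23. 23.] xyz [694.4 -48.4  17. ]
top px [382. 238.] area 477 wh [19. 37.] xyz [ 555.8 -169.3   17. ]
top px [166. 244.] area 534 wh [25. 25.] xyz [533.6 351.5  17. ]
top px [193. 267.] area 536 wh [26. 25.] xyz [478.6 283.9  17. ]
[523.95277815 327.56216279]
shift [-0.1896  0.3665  0.0099]
```

Call:
arm_command:
  steps: [-0.0237, 0.0458, 0, 0, -0.0237, 0.0458, 0, 0, -0.0237, 0.0458, 0, 0, -0.0237, 0.0458, 0, 0, -0.0237, 0.0458, 0, 0, -0.0237, 0.0458, 0, 0, -0.0237, 0.0458, 0, 0, -0.0237, 0.0458, 0, 0, 0, 0, 0, 0.175, 0, 0, 0, 0.175, 0, 0, 0, 0.175, 0, 0, 0, 0.175, 0, 0, 0, 0.175, 0, 0, 0, 0.175, 0, 0, 0, 0.175, 0, 0, 0, 0.175, 0, 0, 0, 0.175, 0, 0, 0, 0, 0, 0, 0, 0]
  grip: 0.08

```text
clock: 31.2
position: [693.3, -48.1, 238.0]
ee_rot: [0.944, -0.33, -0.001, 0.0]
contact_force: [-0.1, 0.8, -0.2]
gripper_width: 80.0
grasp_force: 0.0
```

```bash
python3 - <<'E'
from h import *
st();blobs('wrist',18);go(694,-48,5)
E
```

```text
31.2 [693.3 -48.1 238. ] phi -0.672 F [-0.1  0.8 -0.2] w 80.0 g 0.0
wrist px [370.  22.] area 2230 wh [ 25. 118.] xyz [ 790.6 -176.5   18. ]
wrist px [322. 206.] area 2958 wh [61. 61.] xyz [694.  -47.2  18. ]
wrist px [508. 241.] area 3260 wh [ 48. 100.] xyz [ 554.  -167.2   18. ]
shift [ 0.0004 -0.0004  0.2334]
```

Call:
arm_command:
  steps: [0, -0.001, 0.06, 0, 0, 0, 0.06, 0, 0, 0, 0.06, 0, 0, 0, 0.037, 0, 0, 0, 0.016, 0, 0, 0, 0, 0, 0, 0, 0, 0]

```text
clock: 32.12
position: [696.0, -47.2, 8.6]
ee_rot: [0.944, -0.331, 0.002, -0.001]
contact_force: [-0.2, 0.3, 0.4]
gripper_width: 79.9
grasp_force: 0.0
```

Call:
arm_command:
  steps: [0, 0, 0, 0, 0, 0, 0, 0, 0, 0, 0, 0, 0, 0, 0, 0, 0, 0, 0, 0, 0, 0, -0.02, 0, 0, 0, -0.05, 0, 0, 0, -0.05, 0, 0, 0, -0.05, 0, 0, 0, -0.06, 0, 0, 0, 0, 0]
  grip: 0.045

```text
clock: 33.5
position: [697.0, -47.5, 245.3]
ee_rot: [0.944, -0.331, 0.007, -0.003]
contact_force: [-0.6, 0.7, -0.6]
gripper_width: 55.6
grasp_force: 63.7
```

```bash
python3 - <<'E'
from h import *
st();go(*sl(0,-32),240)
E
```

```text
33.5 [697.  -47.5 245.3] phi -0.674 F [-0.6  0.7 -0.6] w 55.6 g 63.7
shift [-0.3212 -0.1442  0.0053]
```

Call:
arm_command:
  steps: [-0.0459, -0.0206, 0, 0, -0.0459, -0.0206, 0, 0, -0.0459, -0.0206, 0, 0, -0.0459, -0.0206, 0, 0, -0.0459, -0.0206, 0, 0, -0.0459, -0.0206, 0, 0, -0.0459, -0.0206, 0, 0, 0, 0, 0, 0, 0, 0, 0, 0]

```text
clock: 34.62
position: [533.1, 265.8, 236.4]
ee_rot: [0.944, -0.331, -0.0, 0.0]
contact_force: [-1.2, -0.5, -0.7]
gripper_width: 55.4
grasp_force: 63.7
```

```bash
python3 - <<'E'
from h import *
st();go(*sl(0,-32),100);snap('wrist','w8')
E
```

```text
34.62 [533.1 265.8 236.4] phi -0.674 F [-1.2 -0.5 -0.7] w 55.4 g 63.7
shift [ 0.0024 -0.0017  0.1364]
```

View pics/w8.png

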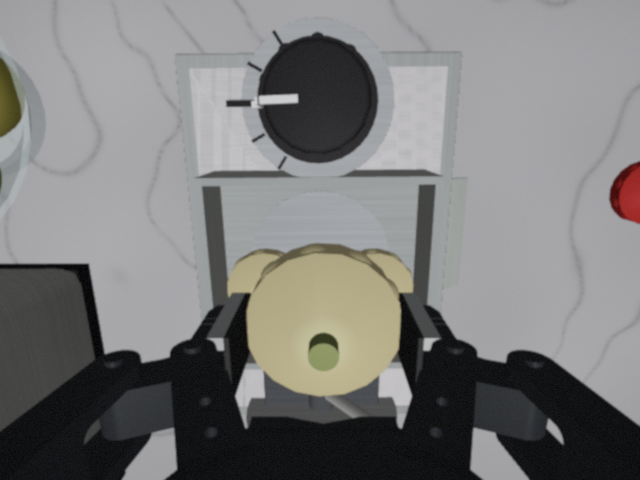

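The pointer (298,99)–(258,101) is in line with the long mark at (238,103). The squash is held centred, and there is room in the tray for it on the wheel side.

Call:
arm_command:
  steps: [0.002, -0.002, 0.05, 0, 0, 0, 0.05, 0, 0, 0, 0.03, 0, 0, 0, 0.006, 0, 0, 0, 0, 0, 0, 0, 0, 0]

```text
clock: 35.42
position: [537.5, 266.8, 102.2]
ee_rot: [0.944, -0.331, 0.001, -0.001]
contact_force: [0.8, -0.1, -1.0]
gripper_width: 55.4
grasp_force: 63.7
```

Call:
arm_command:
  steps: [0, 0, 0, 0, 0, 0, 0, 0, 0, 0, 0, 0, 0, 0, -0.03, 0, 0, 0, -0.05, 0, 0, 0, -0.06, 0, 0, 0, 0, 0]
  grip: 0.066

```text
clock: 36.3
position: [538.8, 267.9, 246.8]
ee_rot: [0.944, -0.331, 0.004, -0.005]
contact_force: [0.0, 0.5, -0.4]
gripper_width: 66.3
grasp_force: 0.0
```

```bash
python3 - <<'E'
from h import *
st();blobs('wrist',100);im=blobs('top')
print(sl(0,-32))
h=cv2.cvtColor(im,cv2.COLOR_RGB2HSV);m=cv2.inRange(h,(18,45,90),(36,200,255))
m[:215]=0;m[255:]=0;m[:,:360]=0;m[:,410:]=0
ys,xs=np.where(m>0);P=np.array([ray('top',x,y,20)[:2] for x,y in zip(xs,ys)])
c=P.mean(0);u,s,v=np.linalg.svd(P-c,full_matrices=False);d=v[0];t=(P-c)@d;w=(P-c)@v[1]
if abs(t.max())<abs(t.min()):d=-d;t=-t
print('centroid',c,'neck dir',d,np.arctan2(d[1],d[0]),'t',t.min(),t.max(),'origin',c+d*(t.min()+45))
E
```

```text
36.3 [538.8 267.9 246.8] phi -0.674 F [ 0.   0.5 -0.4] w 66.3 g 0.0
wrist px [ 18. 100.] area 2416 wh [96. 35.] xyz [740.1 378.9 100. ]
wrist px [324. 280.] area 13157 wh [154. 151.] xyz [501.6 295.  100. ]
top px [382. 238.] area 477 wh [19. 37.] xyz [ 555.8 -169.3   17. ]
top px [193. 253.] area 809 wh [25. 54.] xyz [511.9 284.8  17. ]
top px [165. 248.] area 316 wh [16. 26.] xyz [521.9 351.1  17. ]
[536.06646111 265.60848102]
centroid [ 562.72521008 -172.56302521] neck dir [-0.44785869  0.89410435] 2.0351653028087826 t -38.30153277287916 54.31353983240162 origin [ 559.72524333 -166.5738965 ]
```

All three squashes are in the tray. Next is the gourd, gripped across its belly.

Call:
arm_command:
  steps: [0.0338, 0.0371, 0, 0, 0.0338, 0.0371, 0, 0, 0.0338, 0.0371, 0, 0, 0.0338, 0.0371, 0, 0, 0.0338, 0.0371, 0, 0, 0.0338, 0.0371, 0, 0, 0.0338, 0.0371, 0, 0, 0.0338, 0.0371, 0, 0, 0.0338, 0.0371, 0, 0, 0, 0, 0, 0.144, 0, 0, 0, 0.144, 0, 0, 0, 0.145, 0, 0, 0, 0, 0, 0, 0, 0]
  grip: 0.08

```text
clock: 38.15
position: [564.9, -184.3, 239.3]
ee_rot: [0.851, -0.525, -0.001, 0.0]
contact_force: [-0.2, -0.4, -0.2]
gripper_width: 80.4
grasp_force: 0.0
```

```bash
python3 - <<'E'
from h import *
st();im=get_image('wrist')
h=cv2.cvtColor(im,cv2.COLOR_RGB2HSV);m=cv2.inRange(h,(18,45,90),(36,200,255))
m[:,:200]=0;m[:,450:]=0;m[:100]=0;m[330:]=0
ys,xs=np.where(m>0);P=np.array([ray('wrist',x,y,20)[:2] for x,y in zip(xs,ys)])
c=P.mean(0);u,s,v=np.linalg.svd(P-c,full_matrices=False);d=v[0];t=(P-c)@d
if abs(t.max())<abs(t.min()):d=-d;t=-t
print(len(P),'neck',d,'perp angle phi',np.arctan2(d[1],d[0])-np.pi,'t',t.min(),t.max(),'belly',c+d*(t.min()+23));b=c+d*(t.min()+25)
go(*b,6)
print([ray('wrist',0,0,0)])
E
```

```text
38.15 [ 564.9 -184.3  239.3] phi -1.106 F [-0.2 -0.4 -0.2] w 80.4 g 0.0Traceback (most recent call last):
  File "<stdin>", line 5, in <module>
  File "h.py", line 6, in ray
    c=cal or get_calibration(n); K=np.array(c['camera_matrix']);T=np.array(c['cam_to_world'])
             ~~~~~~~~~~~~~~~^^^
ValueError: time passes only in moves, steps and waits
```

```bash
python3 - <<'E'
from h import *
st();im=get_image('wrist');C=get_calibration('wrist')
h=cv2.cvtColor(im,cv2.COLOR_RGB2HSV);m=cv2.inRange(h,(18,45,90),(36,200,255))
m[:,:200]=0;m[:,450:]=0;m[:100]=0;m[360:]=0
ys,xs=np.where(m>0);P=np.array([ray('wrist',x,y,20,C)[:2] for x,y in zip(xs,ys)])
c=P.mean(0);u,s,v=np.linalg.svd(P-c,full_matrices=False);d=v[0];t=(P-c)@d
if abs(t.max())<abs(t.min()):d=-d;t=-t
print(len(P),'neck',d,'phi',np.arctan2(d[1],d[0])-np.pi,'t',t.min(),t.max(),'belly',c+d*(t.min()+23));b=c+d*(t.min()+25)
go(*b,6)
E
```

```text
38.2 [ 565.  -184.3  239.6] phi -1.106 F [ 0.4 -0.8  0.2] w 79.9 g 0.0
3056 neck [-0.44731789  0.89437504] phi -1.1070321076121963 t -36.682038109031645 56.606075837191646 belly [ 567.92447437 -183.4220173 ]
shift [-0.0015 -0.003   0.2338]
```

Call:
arm_command:
  steps: [-0.001, -0.003, 0.06, 0, 0, 0, 0.06, 0, 0, 0, 0.06, 0, 0, 0, 0.037, 0, 0, 0, 0.016, 0, 0, 0, 0, 0, 0, 0, 0, 0]

```text
clock: 39.12
position: [569.0, -182.4, 9.2]
ee_rot: [0.851, -0.526, 0.002, -0.001]
contact_force: [-0.1, -0.7, 0.5]
gripper_width: 80.0
grasp_force: 0.0
```

Call:
arm_command:
  steps: [0, 0, 0, 0, 0, 0, 0, 0, 0, 0, 0, 0, 0, 0, 0, 0, 0, 0, 0, 0, 0, 0, 0, 0, 0, 0, -0.02, 0, 0, 0, -0.05, 0, 0, 0, -0.05, 0, 0, 0, -0.05, 0, 0, 0, 0, 0]
  grip: 0.035

```text
clock: 40.5
position: [569.9, -182.6, 182.2]
ee_rot: [0.851, -0.526, 0.005, -0.002]
contact_force: [-0.8, 0.2, -1.0]
gripper_width: 44.7
grasp_force: 62.2
```

```bash
python3 - <<'E'
from h import *
st();c=np.mean([ray('top',*p,60) for p in [(420,268),(477,238),(522,308),(466,341)]],0);print(c)
go(c[0],c[1],170);snap('wrist','w9')
E
```

```text
40.5 [ 569.9 -182.6  182.2] phi -1.107 F [-0.8  0.2 -1. ] w 44.7 g 62.2
[ 435.475 -372.625   60.   ]
shift [0.1099 0.2052 0.0122]
```

View pics/w9.png

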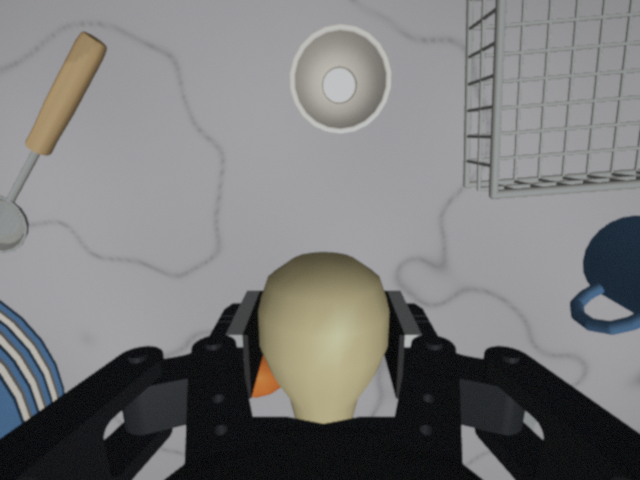

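The gourd is held across the belly with its neck towards the robot side. The basket edges are parallel to the image, and the ramekin at (340,80) is well below.

Call:
arm_command:
  steps: [0.0242, 0.041, 0, 0, 0.0242, 0.041, 0, 0, 0.0242, 0.041, 0, 0, 0.0242, 0.041, 0, 0, 0.0242, 0.041, 0, 0, 0, 0, 0, 0, 0, 0, 0, 0]

```text
clock: 41.42
position: [437.3, -381.6, 175.6]
ee_rot: [0.85, -0.526, -0.002, -0.0]
contact_force: [-0.1, 0.9, -0.7]
gripper_width: 45.1
grasp_force: 62.1
```

```bash
python3 - <<'E'
from h import *
st();snap('wrist','w10')
E
```

```text
41.42 [ 437.3 -381.6  175.6] phi -1.109 F [-0.1  0.9 -0.7] w 45.1 g 62.1
```

View pics/w10.png

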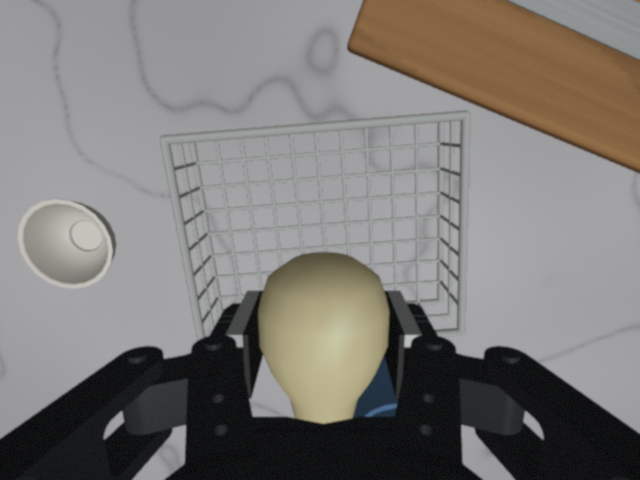

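```bash
python3 - <<'E'
from h import *
st();P=[ray('wrist',*p,60)[:2] for p in [(165,138),(467,115),(463,331),(202,338)]];print(P)
c=np.mean(P,0);print(c, [np.linalg.norm(P[i]-P[i-1]) for i in range(4)]);go(*c,30)
E
```

```text
41.48 [ 437.8 -381.3  176. ] phi -1.108 F [ 0.2  0.2 -0.6] w 44.6 g 62.1
[array([ 556.5, -392.9]), array([ 390.3, -492. ]), array([ 310.7, -361.3]), array([ 481.6, -269.2])]
[ 434.775 -378.85 ] [np.float64(144.60878258252504), np.float64(193.5025839620753), np.float64(153.03153269832987), np.float64(194.13711649244206)]
shift [-0.0035  0.0016  0.146 ]
```

Call:
arm_command:
  steps: [0.008, 0.001, 0.05, 0, 0, 0, 0.05, 0, 0, 0, 0.035, 0, 0, 0, 0.013, 0, 0, 0, 0, 0, 0, 0, 0, 0]

```text
clock: 42.22
position: [442.2, -390.0, 31.0]
ee_rot: [0.851, -0.526, 0.002, 0.0]
contact_force: [0.0, -0.4, -0.9]
gripper_width: 44.9
grasp_force: 62.1
```

Call:
arm_command:
  steps: [0, 0, 0, 0, 0, 0, 0, 0, 0, 0, 0, 0, 0, 0, 0, 0, 0, 0, -0.03, 0, 0, 0, -0.06, 0, 0, 0, -0.06, 0, 0, 0, -0.05, 0, 0, 0, -0.03, 0, 0, 0, 0, 0]
  grip: 0.07

```text
clock: 43.48
position: [441.8, -390.3, 262.5]
ee_rot: [0.851, -0.526, 0.003, -0.0]
contact_force: [-1.0, -0.6, -0.6]
gripper_width: 69.7
grasp_force: 0.0
```

```bash
python3 - <<'E'
from h import *
st();snap('top','t2');im=blobs('wrist',28)
b=sl(-76,115);print(b);go(b[0],b[1],250)
E
```

```text
43.48 [ 441.8 -390.3  262.5] phi -1.108 F [-1.  -0.6 -0.6] w 69.7 g 0.0
wrist px [323. 224.] area 2816 wh [91. 46.] xyz [ 431.  -371.7   28. ]
[373.6750478  297.45230122]
shift [-0.6443 -0.2468  0.0087]
```

View pics/t2.png

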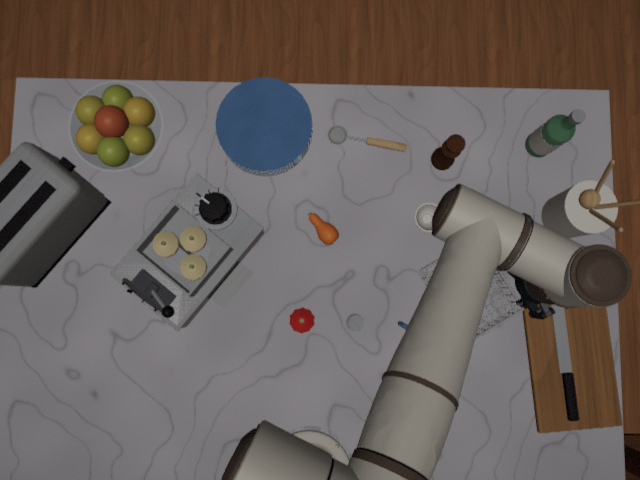

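The top view shows three squashes in the tray around (180,250) and the lever ball at (168,312), at off. The wheel is unchanged, and the wrist camera puts the gourd at (431,-372), inside the basket. Back to the lever.

Call:
arm_command:
  steps: [-0.0496, -0.019, 0, 0, -0.0496, -0.019, 0, 0, -0.0496, -0.019, 0, 0, -0.0496, -0.019, 0, 0, -0.0496, -0.019, 0, 0, -0.0496, -0.019, 0, 0, -0.0496, -0.019, 0, 0, -0.0496, -0.019, 0, 0, -0.0496, -0.019, 0, 0, -0.0496, -0.019, 0, 0, -0.0496, -0.019, 0, 0, -0.0496, -0.019, 0, 0, -0.0496, -0.019, 0, 0, 0, 0, 0, -0.144, 0, 0, 0, -0.144, 0, 0, 0, -0.145, 0, 0, 0, 0, 0, 0, 0, 0]
  grip: 0.055

```text
clock: 45.82
position: [373.6, 297.2, 258.4]
ee_rot: [0.943, -0.332, -0.0, 0.001]
contact_force: [-0.7, -0.7, -1.0]
gripper_width: 54.9
grasp_force: 0.0
```

```bash
python3 - <<'E'
from h import *
st();im=get_image('wrist');C=get_calibration('wrist')
g=(im.max(2)<50).astype(np.uint8)[200:290,260:380];k,l,s,c=cv2.connectedComponentsWithStats(g);print(s[1:],c[1:]+[260,200])
i=1+np.argmax(s[1:,4]);b=ray('wrist',*(c[i]+[260,200]),172.5,C);print(b,sl(-75,115));go(b[0],b[1],163)
E
```

```text
45.83 [373.6 297.2 258.4] phi -0.677 F [-0.7 -0.7 -1. ] w 54.9 g 0.0
[[  40   27   40   40 1226]
 [   9   54   12   11   50]] [[319.72185971 246.65905383]
 [276.2        258.7       ]]
[374.2 298.9 172.5] [374.29665777 298.23562813]
shift [-0.0005 -0.0016  0.0957]
```

Call:
arm_command:
  steps: [0, -0.002, 0.05, 0, 0, 0, 0.045, 0, 0, 0, 0, 0, 0, 0, 0, 0]

```text
clock: 46.38
position: [376.0, 300.1, 165.9]
ee_rot: [0.944, -0.331, 0.001, -0.001]
contact_force: [0.9, 0.4, -0.5]
gripper_width: 55.2
grasp_force: 0.0
```

Call:
arm_command:
  steps: [0, 0, 0, 0, 0, 0, 0, 0, 0, 0, 0, 0, 0, -0.015, -0.012, 0, 0, -0.02, -0.01, 0, 0, -0.02, -0.006, 0, 0, -0.02, -0.002, 0, 0, -0.015, 0.001, 0, 0, -0.013, 0.003, 0, 0, 0, 0, 0, 0, 0, 0, 0]
  grip: 0.03

```text
clock: 47.75
position: [439.3, 379.5, 190.0]
ee_rot: [0.944, -0.331, -0.0, 0.0]
contact_force: [-0.2, -0.2, 0.6]
gripper_width: 29.8
grasp_force: 0.0
```

```bash
python3 - <<'E'
from h import *
s=st();im=get_image('wrist');C=get_calibration('wrist');cv2.imwrite('pics/w11.png',im[:,:,::-1])
d=s['position'][:2]-[511,285.5];print('tcp slicer x',d@[np.cos(.9),np.sin(.9)],'target',27.2)
E
```

```text
47.75 [439.3 379.5 190. ] phi -0.675 F [-0.2 -0.2  0.6] w 29.8 g 0.0
tcp slicer x 29.05673915551944 target 27.2
```

View pics/w11.png

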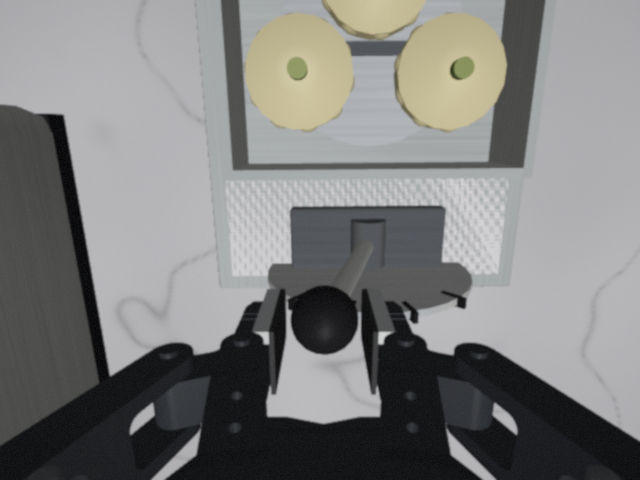

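The ball at (324,319) sits at slicer x ≈ 27–28 mm, so the lever is at about 1.0. I'll release, rise and check.

Call:
arm_command:
  steps: [0, 0, 0, 0, 0, 0, 0, 0, 0, 0, 0, 0, 0, 0, -0.03, 0, 0, 0, -0.05, 0, 0, 0, 0, 0, 0, 0, 0, 0, 0, 0, 0, 0]
  grip: 0.055

```text
clock: 48.8
position: [438.9, 379.1, 268.9]
ee_rot: [0.944, -0.331, -0.001, 0.001]
contact_force: [0.3, 0.2, 0.2]
gripper_width: 54.8
grasp_force: 0.0
```

```bash
python3 - <<'E'
from h import *
s=st();im=get_image('wrist');C=get_calibration('wrist');cv2.imwrite('pics/w12.png',im[:,:,::-1])
g=(im.max(2)<50).astype(np.uint8)[200:300,260:380];k,l,q,c=cv2.connectedComponentsWithStats(g);i=1+np.argmax(q[1:,4]);p=c[i]+[260,200];print(q[i],p)
b=ray('wrist',*p,198.6,C);d=b[:2]-[511,285.5];x=d@[np.cos(.9),np.sin(.9)];print(b,x,.75+np.arcsin(x/110))
E
```

```text
48.8 [438.9 379.1 268.9] phi -0.675 F [0.3 0.2 0.2] w 54.8 g 0.0
[  37   34   49   43 1509] [322.06626905 254.96951624]
[438.4 379.6 198.6] 28.582178499495956 1.0128544227339389
```

View pics/w12.png

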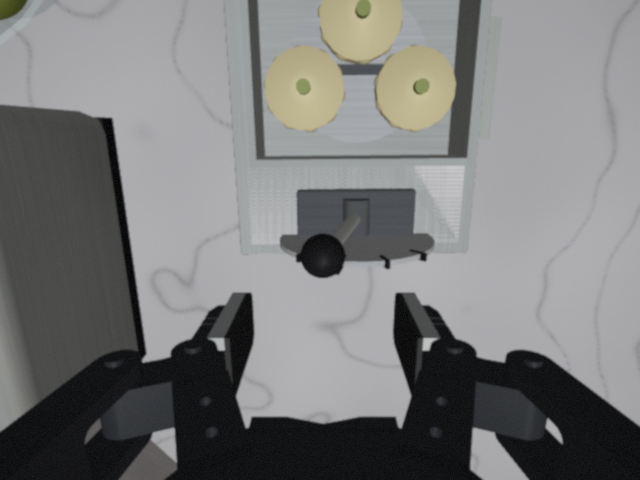

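The lever is at about 1.01, all three squashes lie flat in the tray, and the gripper is clear. I'll do one last numeric check of the gourd, then hand in.

```bash
python3 - <<'E'
from h import *
blobs('top',28);st();print(job_done())
E
```

```text
top px [383. 143.] area 69 wh [32.  4.] xyz [ 788.1 -169.2   28. ]
top px [180. 253.] area 1673 wh [54. 53.] xyz [510.3 314.3  28. ]
top px [469. 289.] area 475 wh [18. 36.] xyz [ 434.2 -376.5   28. ]
48.9 [439.1 379.2 269.1] phi -0.675 F [-0.1 -0.4  0.5] w 54.9 g 0.0
the job is handed in; nothing more can be done
None
```

The job is handed in, with no verdict returned: lever pulled to off first, wheel on its middle mark (about 0.97), three squashes in the tray, the one gourd in the basket, lever then set to its second mark (about 1.01), bystanders not touched.

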